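Switch the ball feeder to the right-hand tray

ROBOT

A 7-joint arm with a two-finger parallel gripper is mounted at the origin on a cart in front of the work surface, level with it; the furniture and walls round the work are solid. World frame = base frame: x ahead of the robot, y to its left, z up, the work surface at z = 0. Lengths are in m, angles in rad, forces in N, time in s.
With the tool pointing down it reaches from about 0.35 to 0.9 m from the base axis. Payload 8.1 kg.
Tool frame: the origin (TCP) lies at the very end of the fingers, on their centre line; the grasp point (between the pads) lies 19 mm behind it (grasp_offset is the distance from the TCP to the grasp point, in m); z points along the fingers, y is the line along which they close (so a half turn about z gives the same grasp; the last joint's range is limited). The gripper opens to 92 mm and grips with 3 to 60 N. Pads are 19 mm wide; open, the fingers measure 130 mm over their backs; the gripper's body (75 mm by 190 mm) begins 47 mm behind the grasp point.
Start: joints at [-1.348, 0.434, 0.025, 1.573, -0.012, 1.134, -0.075], TCP at [0.2, 0.592, 0.227] pointing down, gripper open.
Joint ranges: [-2.62, 2.62], [-0.44, 2.09], [-1.27, 1.32], [0.08, 2.57], [-1.32, 4.46], [0.12, 2], [-2.74, 2.74]. Speed limits (rad/s): [2.22, 2.22, 3.01, 3.01, 3.14, 3.14, 3.14].

INTERFACE

Orientations are given as a rotation vector (axis times angle).
In Python, from cell import observe, get_image, camera_params, sign_off, silhouettes, grasp_offset gives the robot as it stands. The module is installed in compiled form; this text tells all that it offers.
- The arm moves only by the tool jog_arm, never from a script. Its argument "motion" is a list that holds one entry, the list of rows, each a list of 7 numbers: the shift along the tool's x, y, z in m, then the turn, a rotation vector about the tool's x, y, z in rad, then the closure, from -1 (fully open) to 1 (shut), so that 0 is half open. In form: [[[dx, dy, dz, wx, wy, wz, hand], ...]]. A call has 1 to 10 rows; each row is the pose to reach, as a shift and turn from the pose commanded when the call began, along the tool's axes at that moment; what a row does not reach only later rows make up. A row lasts 1/12 s, in which the tool goes at most 41.7 mm and 7.16 degrees, less where a joint would pass 70% of its speed; a pose out of reach is approached as far as the arm can. A call with a gripper value outside its range is refused whole. The fingers move at their own pace and stop on an object; "force" is the grip in N (left out, the last holds). Time passes only in rows, so rows that repeat a pose let the fingers close. It gives the time, the measured TCP pose, the force, the opening and the grip force at its end, in the units of the state.
- observe(): the state, without advancing time (a new reading comes with each control period).
- get_image(name): name is "side" or "top" or "wrist"; returns the picture (420x560x3 uint8, red, green, blue); there is no depth.
- camera_params(name): a dict with "vertical_fov" (degrees; the focal length in pixels is half the picture's height over the tangent of half this angle, whatever the lens; pixels are square), "cx", "cy" (the principal point, pixels), "dist_coeffs" ([k1, k2, p1, p2, k3] as OpenCV has them; the pictures are not rectified), "T" (4x4, takes a point from camera to world coordinates). Camera axes: x right, y down, z forward; pixel columns grow to the right and rows downward; lengths in m; the calibration is good to about 2 mm. A picture is of the moment at which its call begins: read the wrist's pose just before it. camera_params takes no time and is no camera call; for the wrist camera it gives the pose at the moment of the call.
- sign_off(): hands the job in; it is judged then, once.
Trained networks look in the newest picture that a camera, given by its name, has taken for a name from the list of things; names that differ only in an ending like _2 or _b are one class to them, and where a whole thing is asked for, a point or a joint stands for the part that bears it (a point fixed in the world has none). Each returns a list of dicts, best first, with "p" (0 to 1); they miss things now and then, are a little off and sometimes report something else, mostly with a low value. They report only what shows in the picture. A call takes as long as a camera call.
- silhouettes(query, camera): "mask" (420x560 bool, what is visible of it) and "pixel" ([column, row] in pixels, amid what is visible of it).
The state is a dict: "clock": time; "joints": joint angles; "dq": joint speeds; "joint_efforts": joint torques, N m; "position": TCP position; "ee_rot": TCP orientation; "force": force on the tool from outside, world axes, zero at the start; "ft_torque": the same for the moment, N m; "width": opening from 0.0 (shut) to 1.0 (fully open); "gripper_force": force on a finger pad.
Only numpy, scipy, OpenCV 4.12 (cv2) and the standard library are available. Lean on these libraries where they do the work, as an engineer would, in place of code of your own. Each camera call takes 0.05 s, during which the arm holds its last target. There are 200 camera calls.

TASK

The two steel balls waiting in the feeder belong in its right-hand tray, but the seesaw gate slopes down to the left-hand one. With a fingertip press down the raised right end of the gate until it rocks over its pivot and rests fully the other way, then push the black release slide to the robot's right as far as it goes, so that both balls run down the gate into the right-hand tray. Do not touch or lift the balls, and leave the loose things around the feeder where they are.

Things in the scene. Friction and masses are not known exactly. Their poses are not given: they have to be found in the camera images.
- feeder: Ball feeder fixed to the bench: plywood base 80 mm (x) by 360 mm (y), origin under the centre of the base board, directly below the gate's pivot; x points away from the robot, y to the left, z up; it is set down with some yaw. On it a steel seesaw trough (the gate) runs along y, pivoted 52 mm above the bench on a pin along x. A catch tray lies at each end; a feed lane stands behind its middle.
- tray_left (a point): Centre of the floor of the left catch tray, 125 mm left of the pivot; open on top, inside 66 mm (x) by 97 mm (y), floor 10 mm above the bench, side walls up to 48 mm, outer end wall up to 65 mm.
- tray_right (a point): The same for the right catch tray. Apart from the feeder, a low black case and a tall wooden crate of tools stand along the back of the bench (beyond about 0.57 m from the robot) and a large water bottle hangs at the back left: keep the wrist clear of them, also at the start.
- lane (a point): Middle of the feed lane's floor, 54 mm behind the pivot: an aluminium channel 34 mm wide (feeder x = 20 to 91 mm, walls up to 111 mm above the bench) that slopes down towards the gate, with the two balls queued in it. To its right (feeder y = -16 to -68 mm, x = 39 to 53 mm) stands a wooden block 82 mm high.
- gate (a joint): Tilt of the seesaw gate, rad, limits -0.24 to 0.24: positive = left (+y) end down, negative = right (-y) end down, 0 = level. It is top-heavy and swings freely, so it rests at one limit or the other and falls on by itself once pushed past level; about 1 N down on the raised plate moves it. It starts with the left end down.
- gate_left (a point): Centre of the top of the flat steel press plate (42 by 40 mm) that bridges the trough's left end; 75 mm left of the pivot and 40 mm above it in the gate's frame. About 109 mm above the bench when this end is up, 73 mm when it is down. A ball passes beneath the plate.
- gate_right (a point): Centre of the top of the same press plate at the trough's right end, 75 mm right of the pivot.
- release (a joint): Travel of the release slide, m: 0 = shut (blocks the lane), 0.036 = fully open, at its stop to the right (feeder -y). It stays where it is left; about 1 to 2 N moves it. The balls begin to run at about 0.022.
- release_top (a point): Centre of the top of the slide's upright black plastic tab, 16 mm (x) by 24 mm (y) by 34 mm high; its top is 152 mm and its lower edge 118 mm above the bench, above the lane's walls, with free space to its left and right. It is 36 mm behind the pivot and moves to the right (feeder -y) with the slide.
- ball1_center (a point): Centre of the front steel ball, diameter 20 mm, 33 g, waiting in the lane against the slide.
- ball2_center (a point): Centre of the second steel ball, the same, queued behind the first.
- electrical_tape: Loose roll of black tape, 53 mm wide and 19 mm high, on the bench behind one of the feeder's trays; origin under its centre. To be left alone.
- hex_key: Loose dark hex key, 37 by 97 by 8 mm, on the bench behind the other tray; origin under its centre. To be left alone.
- screw_tin: Tin can, 76 mm across and 58 mm high, on the bench to the right of the right tray; origin under its centre. To be left alone.

How it is judged:
By the outcome, as a careful person would: the job done as asked, in the order asked, and still so for the second after the job is handed in, with the robot touching nothing.
It also fails if it takes over 40 s, if anything falls off the work surface, if the arm or the gripper's body presses on something with over 40 N, if the wrist force passes 120 N, or if a joint passes its speed limit or range.

## Working session

There is one attempt and no reset: what is moved stays moved. The work goes in short steps, Python scripts to look and compute and a tool call to move; the robot and the scene stay as the last step left them, time stands still between calls to the robot, and variables do not carry over. Pictures are saved under pics/ and viewed, at most 10 in all, crops included, and the job is handed in when it is done.

Besides the shell and the picture viewer there is one more tool, called after "Emit:" as a command line: name --argument value ..., lists and objects as JSON in quotes. jog_arm: Moves the arm, as the interface text tells. Its arguments: {"type":"object","properties":{"motion":{"type":"array"},"force":{"type":"number"}},"required":["motion"]}

```bash
mkdir -p pics; cat > h.py <<'E'
import numpy as np,cv2
from cell import *
def cam(n):
    p=camera_params(n);f=210/np.tan(np.radians(p["vertical_fov"])/2)
    return np.array([[f,0,p["cx"]],[0,f,p["cy"]],[0,0,1]]),np.array(p["dist_coeffs"],float),np.array(p["T"])
def ray(n,px,z):
    K,d,T=cam(n);u=cv2.undistortPoints(np.array([[px]],float),K,d)[0,0]
    v=T[:3,:3]@[u[0],u[1],1];o=T[:3,3];return o+v*(z-o[2])/v[2]
def proj(n,P):
    K,d,T=cam(n);R=T[:3,:3].T
    return cv2.projectPoints(np.array(P,float).reshape(-1,1,3),cv2.Rodrigues(R)[0],-R@T[:3,3],K,d)[0][:,0]
def save(n,f):
    im=get_image(n);cv2.imwrite("pics/"+f,im[:,:,::-1]);return im
E
python3 - <<'E'
from h import *
s=observe();print(s["position"],s["ee_rot"],s["clock"],s["width"])
a=save("top","t0.png");b=save("side","s0.png")
cv2.imwrite("pics/a.png",cv2.resize(np.hstack([a,b])[:,:,::-1],(800,300),interpolation=cv2.INTER_AREA))
for q,z in [("gate_right",.109),("gate_left",.073),("release_top",.135),("feeder",0.05),("screw_tin",.058)]:
  for c in("top","side"):
    for r in silhouettes(q,c)[:2]: 
        print(q,c,round(r["p"],2),np.round(r["pixel"]),ray(c,r["pixel"],z).round(3),r["mask"].sum())
E
```

```text
[0.19991991 0.59160749 0.22592913] [-5.09579861e-01 -3.09987244e+00  2.54726867e-03] 0.0 1.0015298823741632
gate_right top 0.79 [309. 235.] [ 0.429 -0.213  0.109] 1539
gate_right side 0.85 [262. 252.] [ 0.438 -0.264  0.109] 924
gate_right side 0.43 [265. 272.] [ 0.441 -0.319  0.109] 5961
gate_left top 0.6 [313. 239.] [ 0.423 -0.225  0.073] 1548
gate_left side 0.76 [260. 253.] [ 0.435 -0.231  0.073] 1006
release_top top 0.47 [316. 214.] [ 0.466 -0.227  0.135] 137
release_top side 0.67 [275. 234.] [ 0.468 -0.24   0.135] 122
feeder top 0.64 [313. 236.] [ 0.434 -0.225  0.05 ] 7251
feeder top 0.28 [314. 202.] [ 0.51  -0.229  0.05 ] 77
feeder side 0.56 [261. 275.] [ 0.434 -0.274  0.05 ] 5984
screw_tin top 0.84 [423. 241.] [ 0.422 -0.462  0.058] 1171
```

View pics/t0.png

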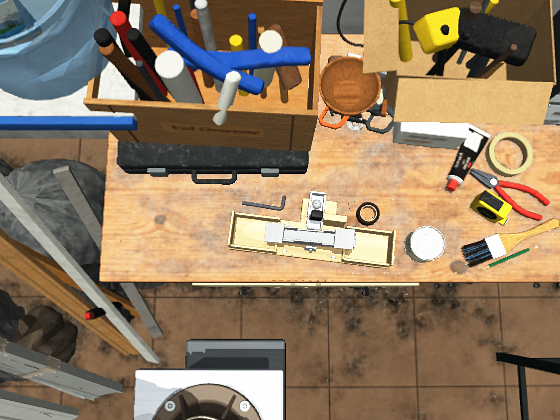

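View pics/s0.png

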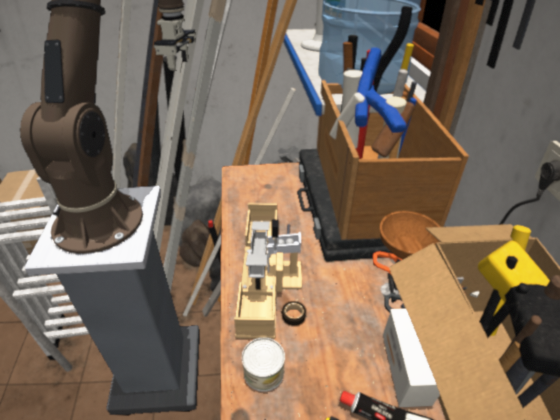

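The top view shows the feeder spanning (229,212) to (395,265), plates near (274,235) and (341,241), the release tab near (316,213) and the tin at (427,243). I'll enlarge that area.

```bash
python3 - <<'E'
from h import *
a=cv2.imread("pics/t0.png")[180:280,215:415]
cv2.imwrite("pics/tc.png",cv2.resize(a,(800,400),interpolation=cv2.INTER_CUBIC))
get_image("top")
m=silhouettes("feeder","top")[0]["mask"].astype(np.uint8)
print(cv2.minAreaRect(cv2.findNonZero(m)))
print(camera_params("top")["T"])
E
```

```text
((313.1224365234375, 224.67469787597656), (167.06578063964844, 68.79005432128906), 7.177245140075684)
[[ 1.47499782e-05 -9.82754582e-01  1.84914658e-01  2.82175449e-01]
 [-9.99925263e-01 -2.27520602e-03 -1.20121373e-02 -1.43980587e-01]
 [ 1.22257020e-02 -1.84900661e-01 -9.82681168e-01  1.16443606e+00]
 [ 0.00000000e+00  0.00000000e+00  0.00000000e+00  1.00000000e+00]]
```

View pics/tc.png

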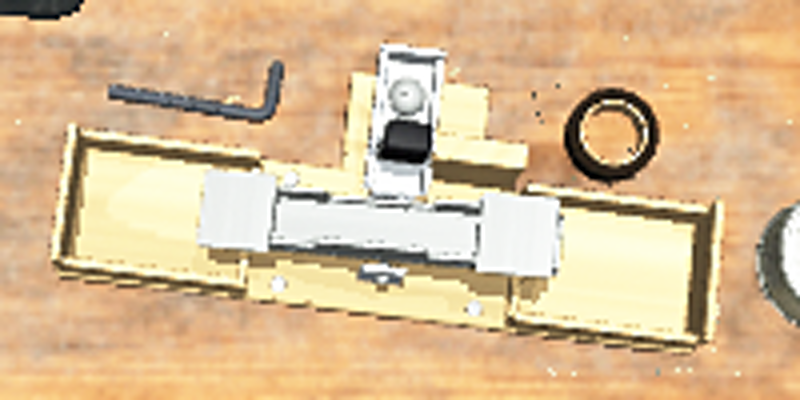

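The crop shows left plate at (274.5,232), right plate at (345,239), tab top at about (317,214).

```bash
python3 - <<'E'
from h import *
from scipy.optimize import least_squares
c,s=np.cos(.24),np.sin(.24)
# plate centre local: (0, +-75*c -+..., ...): rotation with left end down about x
def pl(y,t): return [0,y*np.cos(t)+.04*np.sin(t),.052+.04*np.cos(t)-y*np.sin(t)]
L,R=pl(.075,.24),pl(-.075,.24); print(L,R,pl(-.075,-.24))
# base corners / walls outer: outer end wall tops z .065 ; 
pts=np.array([L,R,[.036,0,.152],[.04,.18,.065],[-.04,.18,.065],[.04,-.18,.065],[-.04,-.18,.065]])
px=np.array([[238,209],[519,235],[408,133],[72,127],[56,262],[721,204],[704,347]])/4+[215,180]-.4
def W(v): 
  a=v[2];M=np.array([[np.cos(a),-np.sin(a),0],[np.sin(a),np.cos(a),0],[0,0,1]]);return pts@M.T+[v[0],v[1],0]
r=least_squares(lambda v:(proj("top",W(v))-px).ravel(),[.43,-.22,-.1],loss="soft_l1")
print(r.x,(proj("top",W(r.x))-px).round(1).tolist());print(W(r.x).round(4))
E
```

```text
[0, np.float64(0.0823584531709876), np.float64(0.07302582201204609)] [0, np.float64(-0.06334224305681684), np.float64(0.10868121597611628)] [0, np.float64(-0.0823584531709876), np.float64(0.07302582201204609)]
[ 0.42856483 -0.22245415 -0.1258282 ] [[-0.3, 0.2], [-0.3, 0.1], [0.5, 0.9], [-1.4, -2.7], [-2.8, 0.1], [2.3, -1.0], [3.4, 0.3]]
[[ 0.4389 -0.1407  0.073 ]
 [ 0.4206 -0.2853  0.1087]
 [ 0.4643 -0.227   0.152 ]
 [ 0.4908 -0.0489  0.065 ]
 [ 0.4115 -0.0389  0.065 ]
 [ 0.4457 -0.4061  0.065 ]
 [ 0.3663 -0.396   0.065 ]]
```

```bash
python3 - <<'E'
from h import *
im=cv2.imread("pics/s0.png");t=cv2.imread("pics/t0.png")
A=np.array([.2,.592,.227]);C=np.array([.42,-.288,.23]);M=np.array([.40,.25,.23])
for I,n in((im,"side"),(t,"top")):
  for P,col in(([A,M,C],(0,0,255)),([A+[0,0,.0],[.2,.59,.40],[.4,.25,.4],[.42,-.288,.4]],(0,255,0))):
    P=np.array(P);q=proj(n,np.vstack([np.linspace(P[i],P[i+1],10) for i in range(len(P)-1)]))
    for p in q: 
      if abs(p).max()<2000: cv2.circle(I,(int(p[0]),int(p[1])),2,col,-1)
cv2.imwrite("pics/p.png",np.hstack([cv2.resize(im[:300,:400],(800,600))]))
cv2.imwrite("pics/pt.png",t)
w=save("wrist","w0.png")
E
```

```text
(no output)
```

View pics/p.png

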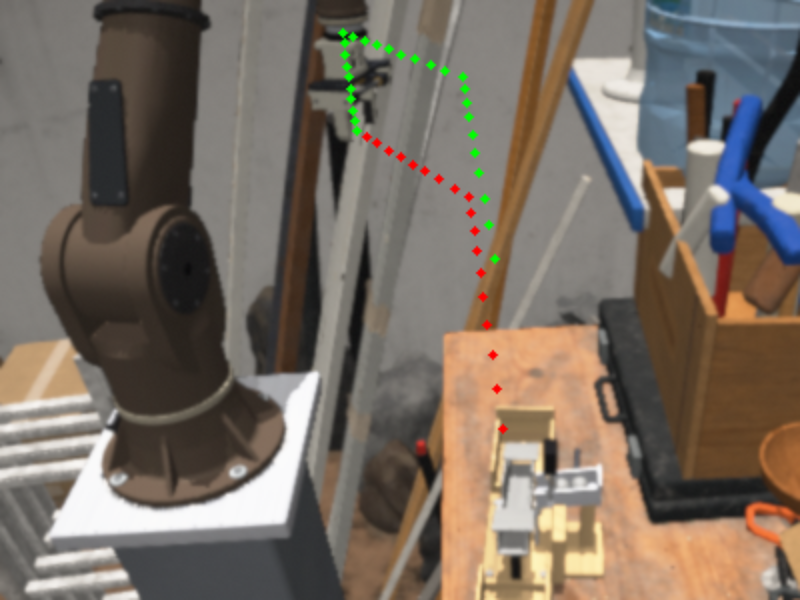

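View pics/w0.png

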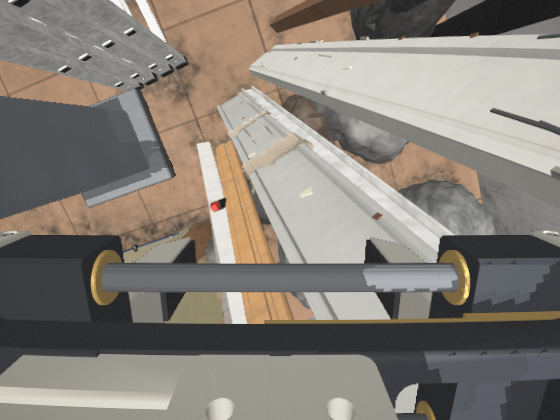

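The side view shows the leaning boards and sticks behind and beyond the gripper, so moving toward -y at small x is clear. The wrist view shows them below the gripper and rising away from it.

Emit:
jog_arm --motion '[[[-0.02,-0.03,-0.04,0,0,0.1,1],[-0.04,-0.06,-0.04,0,0,0.2,1],[-0.06,-0.09,-0.04,0,0,0.3,1],[-0.08,-0.12,-0.04,0,0,0.4,1],[-0.1,-0.15,-0.04,0,0,0.5,1],[-0.12,-0.18,-0.04,0,0,0.6,1],[-0.145,-0.21,-0.04,0,0,0.7,1],[-0.169,-0.249,-0.04,0,0,0.75,1],[-0.169,-0.249,-0.04,0,0,0.75,1]]]' --force 10

```text
clock: 1.5
position: [0.2822, 0.2954, 0.2668]
ee_rot: [1.623, 2.689, -0.002]
force: [-0.6, -0.3, -0.7]
width: 0.398
gripper_force: 0.0
```

Emit:
jog_arm --motion '[[[-0.035,-0.004,0,0,0,0.08,1],[-0.072,-0.009,0,0,0,0.16,1],[-0.11,-0.014,0,0,0,0.24,1],[-0.148,-0.019,0,0,0,0.32,1],[-0.185,-0.024,0,0,0,0.4,1],[-0.222,-0.03,0,0,0,0.48,1],[-0.259,-0.035,0,0,0,0.54,1],[-0.295,-0.048,0,0,0,0.61,1],[-0.33,-0.06,0,0,0,0.61,1],[-0.365,-0.073,0,0,0,0.61,1]]]'

```text
clock: 2.33
position: [0.3898, -0.0555, 0.2671]
ee_rot: [2.345, 2.09, 0.002]
force: [1.4, 0.2, 0.1]
width: 0.006
gripper_force: 0.0
```

Emit:
jog_arm --motion '[[[-0.036,0.01,0,0,0,-0.01,1],[-0.072,0.02,0,0,0,-0.01,1],[-0.108,0.03,0,0,0,-0.01,1],[-0.144,0.04,0.01,0,0,-0.01,1],[-0.18,0.05,0.03,0,0,-0.01,1],[-0.21,0.06,0.05,0,0,-0.01,1],[-0.228,0.06,0.067,0,0,-0.01,1],[-0.228,0.06,0.067,0,0,-0.01,1],[-0.228,0.06,0.067,0,0,-0.01,1]]]'

```text
clock: 3.08
position: [0.422, -0.2879, 0.199]
ee_rot: [-2.337, -2.098, 0.003]
force: [0.5, 0.2, -0.1]
width: 0.005
gripper_force: 0.0
```

```bash
python3 - <<'E'
from h import *
s=observe();print(s["position"],s["ee_rot"],s["force"],s["clock"])
a=save("wrist","w1.png");b=save("top","t1.png")
P=[s["position"]]
print(proj("wrist",P),proj("top",P))
for n,z in(("gate_right",.109),("release_top",.145),("gate_left",.073)):
  for r in silhouettes(n,"wrist")[:2]: print(n,round(r["p"],2),r["pixel"],ray("wrist",r["pixel"],z).round(4),r["mask"].sum())
c=cv2.resize(b[170:290,215:415],(800,480))
for p,col in((ray,0),):pass
cv2.imwrite("pics/w1c.png",cv2.vconcat([cv2.resize(a[:,:,::-1],(560,420))]))
E
```

```text
[ 0.42203272 -0.28794946  0.19896611] [-2.3366454  -2.09751114  0.00290041] [ 0.5157562   0.23412675 -0.12815509] 3.0833
[[279.48371864 259.5612066 ]] [[351.71933407 231.51853002]]
gate_right 0.84 [280.6, 119.9] [ 0.4309 -0.2117  0.109 ] 9820
release_top 0.75 [334.9, 129.0] [ 0.4661 -0.2222  0.145 ] 1073
gate_left 0.8 [282.0, 122.4] [ 0.4323 -0.2126  0.073 ] 9962
gate_left 0.71 [333.7, 128.7] [ 0.4773 -0.2226  0.073 ] 1134
```

View pics/w1c.png

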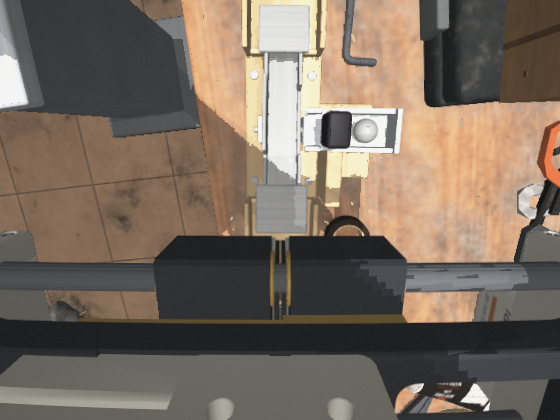

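The wrist view shows the right plate around (281,208), left plate (284,29), tab (337,130), ball (366,130); the gate is still left-down.

```bash
python3 - <<'E'
from h import *
print(ray("wrist",[281,208],.109),ray("wrist",[284,29],.073),ray("wrist",[338,129],.152))
K,d,T=cam("wrist");print(T.round(3),K[0,0])
E
```

```text
[ 0.42434684 -0.2809423   0.109     ] [ 0.44157219 -0.13764899  0.073     ] [ 0.46685496 -0.22227478  0.152     ]
[[ 0.995 -0.099 -0.025  0.43 ]
 [-0.102 -0.964 -0.244 -0.22 ]
 [ 0.     0.246 -0.969  0.358]
 [ 0.     0.     0.     1.   ]] 312.80603961141605
```

Emit:
jog_arm --motion '[[[0,0,0.03,0,0,0,1],[0,0,0.06,0,0,0,1],[0,0,0.08,0,0,0,1],[0,0,0.087,0,0,0,1],[0,0,0.094,0,0,0,1],[0,0,0.1,0,0,0,1],[0,0,0.106,0,0,0,1],[0,0,0.112,0,0,0,1],[0,0,0.117,0,0,0,1],[0,0,0.119,0,0,0,1]]]'

```text
clock: 4.17
position: [0.423, -0.287, 0.0803]
ee_rot: [-2.335, -2.102, -0.0]
force: [-0.1, -0.2, 0.4]
width: 0.004
gripper_force: 0.0
```

```bash
python3 - <<'E'
from h import *
s=observe();print(s["position"],s["force"],s["clock"])
a=save("wrist","w2.png");print(proj("wrist",[s["position"]]))
E
```

```text
[ 0.42302516 -0.286968    0.08034027] [-0.08606551 -0.22285808  0.4296181 ] 4.1667
[[282.04982084 257.72879786]]
```

View pics/w2.png

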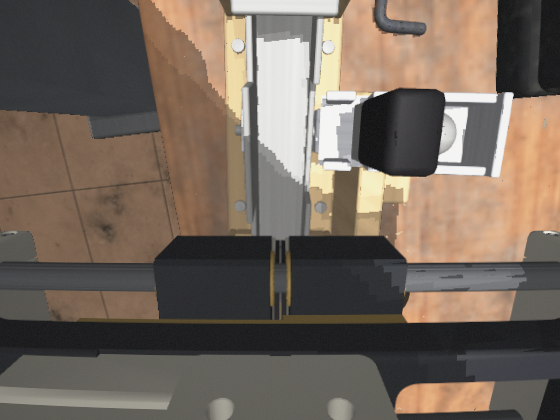

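The left end of the gate is now raised (plate filling (232–340, 0–12)) and the force is near zero, so the gate has rocked over. Next I lift, turn the gripper and move to the left of the tab.

Emit:
jog_arm --motion '[[[0,0,-0.03,0,0,0,1],[0,0,-0.07,0,0,0,1],[0,0,-0.11,0,0,0,1],[0,0,-0.15,0,0,-0.1,1],[0,0,-0.16,0,0,-0.2,1],[0.02,0.007,-0.16,0,0,-0.32,1],[0.04,0.014,-0.16,0,0,-0.44,1],[0.06,0.022,-0.16,0,0,-0.56,1],[0.085,0.03,-0.16,0,0,-0.68,1],[0.111,0.0365,-0.16,0,0,-0.8,1]]]'

```text
clock: 5.05
position: [0.4714, -0.18, 0.2412]
ee_rot: [1.325, 2.847, 0.0]
force: [0.5, 0.5, 0.5]
width: 0.004
gripper_force: 0.0
```

Emit:
jog_arm --motion '[[[0,0,0,0,0,-0.12,1],[0,0,0,0,0,-0.24,1],[0,0,0,0,0,-0.36,1],[0,0,0,0,0,-0.48,1],[0,0,0,0,0,-0.6,1],[0,0,0,0,0,-0.7,1],[0,0,0,0,0,-0.755,1],[0,0,0,0,0,-0.755,1],[0,0,0,0,0,-0.755,1]]]'

```text
clock: 5.8
position: [0.4709, -0.1808, 0.2409]
ee_rot: [0.194, 3.135, 0.0]
force: [-0.0, 0.2, -0.5]
width: 0.007
gripper_force: 0.0
```

```bash
python3 - <<'E'
from h import *
s=observe();print(s["position"],s["ee_rot"],s["joints"],s["force"],s["clock"])
a=save("wrist","w3.png");b=save("top","t3.png");c=save("side","s3.png")
big=cv2.resize(b[170:290,215:415],(500,300));c2=cv2.resize(c[180:360,200:380],(300,300))
cv2.imwrite("pics/c3.png",np.vstack([np.hstack([big,c2]),np.hstack([cv2.resize(a,(400,300)),np.zeros((300,400,3),np.uint8)])])[:,:,::-1])
for n,z in(("release_top",.14),):
  for cm in("wrist","top"):
    for r in silhouettes(n,cm)[:1]: print(n,cm,round(r["p"],2),r["pixel"],ray(cm,r["pixel"],z).round(4))
E
```

```text
[ 0.47085884 -0.18077637  0.24091085] [1.93689644e-01 3.13531815e+00 1.72700724e-04] [-0.20670697  0.23660806  0.57835892  1.87591569 -0.14675987  1.07075368
  1.87691652] [-0.02399217  0.17678678 -0.54808297] 5.8
```

View pics/c3.png

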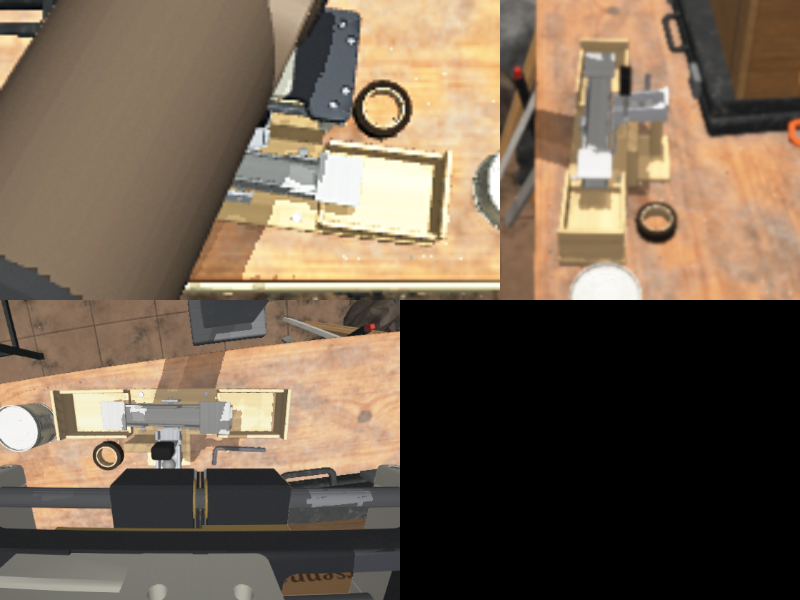

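The gate's right plate now lies low over the right tray, the tab stands at about (228,213) in the wrist view to the right of the finger, and the forearm is clear. I descend beside the tab.

Emit:
jog_arm --motion '[[[0,0,0.03,0,0,0,1],[0,0,0.06,0,0,0,1],[0,0,0.08,0,0,0,1],[0,0,0.095,0,0,0,1],[0,0,0.106,0,0,0,1],[0,0,0.106,0,0,0,1]]]'

```text
clock: 6.55
position: [0.4696, -0.18, 0.1327]
ee_rot: [-0.19, -3.132, -0.001]
force: [-0.5, -0.0, 0.1]
width: 0.006
gripper_force: 0.0
```

```bash
python3 - <<'E'
from h import *
s=observe();print(s["position"],s["ee_rot"],s["force"],s["clock"])
a=save("wrist","w4.png");print(proj("wrist",[s["position"]]))
for r in silhouettes("release_top","wrist")[:2]:
  ys,xs=np.nonzero(r["mask"]);print(r["p"],r["pixel"],xs.min(),xs.max(),ys.min(),ys.max(),ray("wrist",r["pixel"],.14))
E
```

```text
[ 0.46963688 -0.18002935  0.13271761] [-1.90351254e-01 -3.13212692e+00 -5.23196041e-04] [-0.45358047 -0.02473147  0.11023477] 6.55
[[279.3700104  256.45297453]]
0.55 [214.8, 231.0] 195 232 230 236 [ 0.44978939 -0.21109029  0.14      ]
```

View pics/w4.png

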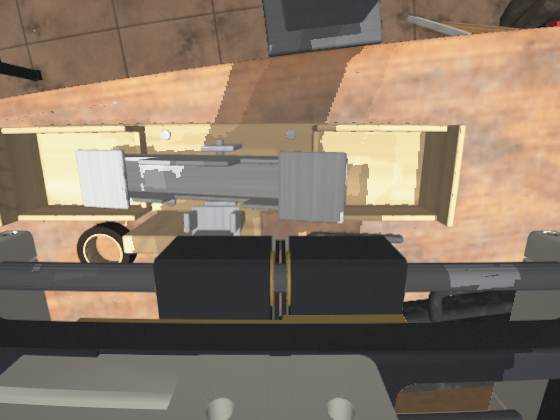

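The left plate is larger, hence nearer the camera: the gate rests right-down. The tab is partly hidden at (215,233), to the right of the fingers.

Emit:
jog_arm --motion '[[[0,-0.007,0,0,0,0,1],[0,-0.014,0,0,0,0,1],[0,-0.02,0,0,0,0,1],[0,-0.026,0,0,0,0,1],[0,-0.032,0,0,0,0,1],[0,-0.038,0,0,0,0,1],[0,-0.044,0,0,0,0,1]]]'

```text
clock: 7.23
position: [0.4656, -0.2249, 0.1348]
ee_rot: [0.19, 3.136, 0.0]
force: [0.9, 0.7, 1.1]
width: 0.006
gripper_force: 0.6
```

Emit:
jog_arm --motion '[[[0,-0.003,0,0,0,0,1],[0,-0.006,0,0,0,0,1]]]'

```text
clock: 7.4
position: [0.4648, -0.2307, 0.1347]
ee_rot: [-0.19, -3.136, -0.0]
force: [0.2, 2.1, 1.1]
width: 0.004
gripper_force: 0.6
```

Emit:
jog_arm --motion '[[[0,-0.003,0,0,0,0,1],[0,-0.003,0,0,0,0,1]]]'

```text
clock: 7.57
position: [0.4646, -0.2323, 0.1347]
ee_rot: [-0.189, -3.135, -0.003]
force: [0.8, 3.3, 2.0]
width: 0.005
gripper_force: 1.8
```

Emit:
jog_arm --motion '[[[0,-0.003,0,0,0,0,1],[0,-0.003,0,0,0,0,1]]]'

```text
clock: 7.73
position: [0.4645, -0.2328, 0.1346]
ee_rot: [-0.186, -3.135, -0.008]
force: [0.8, 12.6, 8.8]
width: 0.003
gripper_force: 6.7
```

Emit:
jog_arm --motion '[[[0,-0.003,0,0,0,0,1],[0,-0.003,0,0,0,0,1]]]'

```text
clock: 7.9
position: [0.4645, -0.2331, 0.1346]
ee_rot: [-0.182, -3.134, -0.013]
force: [-0.3, 21.3, 13.7]
width: 0.007
gripper_force: 11.4
```

Emit:
jog_arm --motion '[[[0,-0.002,0,0,0,0,1],[0,-0.002,0,0,0,0,1]]]'

```text
clock: 8.07
position: [0.4645, -0.2333, 0.1346]
ee_rot: [-0.18, -3.134, -0.017]
force: [1.0, 27.3, 16.8]
width: 0.006
gripper_force: 14.5
```

It has hit the stop. I back off to the left, then up.

Emit:
jog_arm --motion '[[[0,0.01,0,0,0,0,1],[0,0.022,0,0,0,0,1],[0,0.035,0,0,0,0,1],[0,0.04,-0.03,0,0,0,1],[0,0.04,-0.07,0,0,0,1],[0,0.04,-0.11,0,0,0,1],[-0.01,0.04,-0.13,0,0,0,1],[-0.01,0.04,-0.13,0,0,0,1]]]'

```text
clock: 8.73
position: [0.4817, -0.2037, 0.2695]
ee_rot: [0.189, 3.127, -0.003]
force: [1.4, 0.6, -0.4]
width: 0.001
gripper_force: 0.0
```

```bash
python3 - <<'E'
from h import *
s=observe();print(s["position"],s["force"],s["clock"])
a=save("wrist","w5.png");t=save("top","t5.png");c=save("side","s5.png")
cv2.imwrite("pics/c5.png",np.vstack([cv2.resize(a[80:250,30:450],(800,324)),np.hstack([cv2.resize(t[190:290,290:440],(400,270)),cv2.resize(c[190:350,200:380],(400,270))])])[:,:,::-1])
for q in("ball1_center","release_top"):
  for cm in("wrist","side"):
    for r in silhouettes(q,cm)[:2]: print(q,cm,round(r["p"],2),r["pixel"],ray(cm,r["pixel"],.02 if q[0]=="b" else .145).round(3))
E
```

```text
[ 0.4817385  -0.20371693  0.26947636] [ 1.42552374  0.55336586 -0.36668984] 8.7333
ball1_center wrist 0.73 [258.7, 150.2] [ 0.431 -0.223  0.02 ]
ball1_center wrist 0.58 [137.4, 141.6] [ 0.401 -0.374  0.02 ]
release_top side 0.64 [273.7, 244.6] [ 0.461 -0.282  0.145]
```

View pics/c5.png

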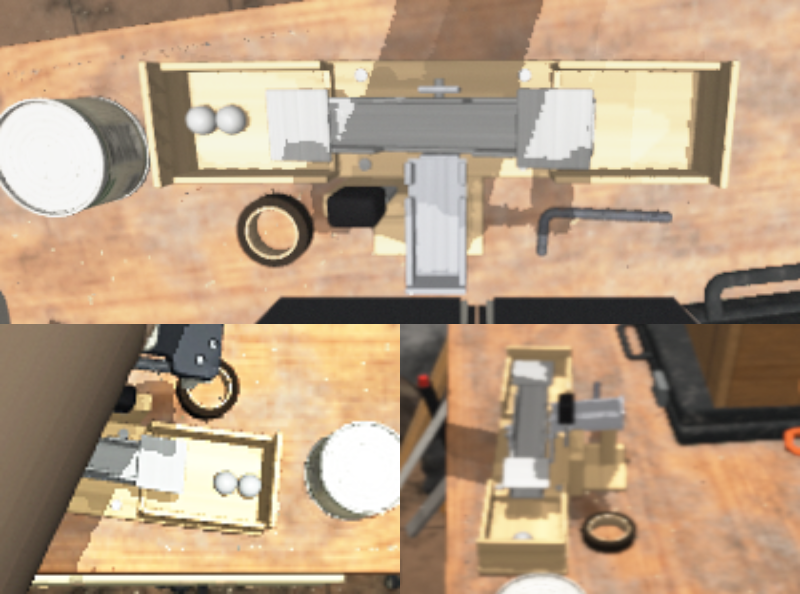

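Both balls lie in the right-hand tray (crop (200,120) and (230,120)), the lane is empty, the slide is fully open and the gate is right-down. The robot is clear.

```bash
python3 -c "
from cell import *
print(sign_off())"
```

```text
the job is handed in; nothing more can be done
None
```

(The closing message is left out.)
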